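# Stow a mould plug in the push-latch box

### The arm

A 7-joint arm with a two-finger parallel gripper is mounted at the origin on the work surface. World frame = base frame: x ahead of the robot, y to its left, z up, the work surface at z = 0. Lengths are in m, angles in degrees, forces in N, time in s.
With the tool pointing down it reaches from about 0.35 to 0.775 m from the base axis. Payload 3.1 kg.
Tool frame: the origin (TCP) lies on the centre line of the jaws, within the pads' length; the fingertips stand 17 mm ahead of it and the grasp point (between the pads) lies 2 mm behind it (robot.tip_reach is the distance from the TCP to the fingertips, in m); z points along the fingers, y is the direction in which the jaws open and shut (so a half turn about z gives the same grasp; the last joint's range is limited). The gripper opens to 85 mm and grips with 20 to 120 N. Pads are 22 mm wide; open, the fingers measure 114 mm over their backs; the gripper's body (76 mm by 85 mm) begins 54 mm behind the grasp point. The pads swing forward as they close: fully open they stand 13 mm farther back than shut.
Start: joints at [74.215, 17.813, 0.802, 86.603, -0.252, 75.585, -1.558], TCP at [0.127, -0.535, 0.248] pointing down, gripper open.
Joint ranges: [-154.91, 154.91], [-16.99, 109.72], [-72.82, 74.43], [7.12, 147.25], [-82.49, 262.49], [11.32, 116.49], [-174.64, 174.64]. Speed limits (degrees/s): [159.86, 159.86, 180, 180, 180, 180, 180].

### API

Orientations are given as [roll, pitch, yaw] about the fixed x, y, z axes, in that order (R = Rz(yaw) Ry(pitch) Rx(roll)).
In Python, from station import robot, fingers, vision, workorder, recognise gives the robot as it stands. Calls block until the motion is done:
- robot.move_to(position, orientation): joint-space move of the TCP to a pose.
- robot.line_to(position, orientation=None, velocity=0.15, f_stop=None): straight line of the TCP; orientation=None keeps the orientation; velocity is the mean speed in m/s. With f_stop (N) it stops when the force on the tool has changed by that much, and returns True; else False.
- robot.move_j(angles): joint-space move.
- fingers.gripper_to(opening, force=None): opening from 0.0 (shut) to 1.0 (fully open); force is the grip in N (None keeps the last); returns when the fingers have stopped.
- robot.pause(seconds).
- robot.inverse_kinematics(position, orientation): joint angles nearest the present ones, or None.
- vision.grab_frame(name): name is "scene" or "top" or "wrist"; returns the picture (384x512x3 uint8, red, green, blue); there is no depth.
- vision.calibration(name): a dict with "mtx" (3x3 intrinsics, pixels), "extrinsics" (4x4, takes a point from world to camera coordinates); the wrist camera has in their place "T_tool_cam" (4x4, takes a point from camera to tool coordinates, whose origin is the TCP and whose axes are the flange's). Camera axes: x right, y up, looking along -z (the intrinsics and any distortion apply to the point x, -y, -z); pixel columns grow to the right and rows downward; lengths in m; the calibration is good to about 2 mm. A picture is of the moment at which its call begins: read the wrist's pose just before it. calibration takes no time and is no camera call.
A pose or a line that the arm cannot do raises robot.PlanningError and nothing moves.
- workorder.close_job(): hands the job in, once; it reports no verdict.
Trained networks look in the newest picture that a camera, given by its name, has taken for a name from the list of things; names that differ only in an ending like _2 or _b are one class to them, and where a whole thing is asked for, a point or a joint stands for the part that bears it (a point fixed in the world has none). Each returns a list of dicts, best first, with "p" (0 to 1); they miss things now and then, are a little off and sometimes report something else, mostly with a low value. They report only what shows in the picture. A call takes as long as a camera call. They do not tell look-alikes from the thing itself.
- recognise(label, camera): "rect" ([centre column, centre row, width, height] in pixels, round what is visible of it).
Readings, each from a call of its own:
- robot.current_time_s(): time.
- robot.current_joint_positions(): joint angles.
- robot.current_dq(): joint speeds.
- robot.current_joint_torque(): joint torques, N m.
- robot.current_tool_pos(): TCP position.
- robot.current_eef_rot(): TCP orientation.
- robot.current_contact_force(): force on the tool from outside, world axes, zero at the start.
- robot.current_torque(): the same for the moment, N m.
- robot.current_finger_gap(): opening from 0.0 (shut) to 1.0 (fully open).
Only numpy, scipy, OpenCV 4.12 (cv2) and the standard library are available. Lean on these libraries where they do the work, as an engineer would, in place of code of your own. Each camera call takes 0.05 s, during which the arm holds its last target.

### The job

Stow the brass plug with the round grip head in the grey mould box: press the front of the box's lid once to spring it open, stand the plug upright on the box floor, then bring the lid down and press it once more so that the catch takes it again and the lid stays shut by itself. Feel for the end of each press instead of forcing it - never push on the box or its lid with more than about 30 N - and leave the other things on the bench, on the board and in the box where they are.

Things in the scene. Friction and masses are not known exactly. Their poses are not given: they have to be found in the camera images.
- mould_box: Grey sheet-steel box fixed to the bench, open on top under its lid: 220 (x) x 200 (y) x 90 mm, walls and floor 5 mm. Origin: centre of its underside; z up, x from the front (lid's free edge, robot's side) to the hinge. Inside the front wall stands the dark catch housing: x -105 to -85, y -20 to +20, up to z 60 mm. With the lid open the front half (x -85 to 0 mm) is free from straight above.
- lid (a joint): Lid hinge, rad: 0 = latched, 1.25 = fully open, negative = pressed below the latched level. Flat aluminium plate 4 mm thick, 232 mm from hinge to free edge, 212 mm wide, with a 22 mm skirt turned down at front and sides. A spring always drives it open (about 4 N at the free edge, 3 to 6 N while it is brought down); let go, it swings fully open in about a second.
- lid_press (a point): Where to press: on the lid's upper face, on its centre line, 205 mm from the hinge, 27 mm from the free edge. Pressed home and let go, the catch releases a latched lid or takes an open one. It acts 7 to 14 mm below the latched level here; that depth is not visible and varies. 4 to 7 N get there, then a stop (9 N per mm); by 12 N it has always acted. A shorter press changes nothing.
- lid_hinge (a point): Middle of the hinge line, which runs along the box's y, 112 mm behind the box's centre and 110 mm above its underside. The lid's upper face lies 4 mm above this line when shut. Turns with the lid: its x axis points from the free edge to the hinge, its z axis is the lid's upper-face normal.
- box_in (a point): Point on the inner floor of the box (5 mm above its underside), 45 mm in front of its centre, in the free front half.
- plug: The thing to stow: a turned brass plug standing on the wooden board, 62 mm tall: round foot 46 mm across and 18 mm high, slender 16 mm neck, and cylindrical grip head 26 mm across from 44 to 62 mm above the foot. 0.2 to 0.4 kg. Origin: centre of its underside, z up.
- work_board: Fixed wooden board, 200 x 200 x 18 mm, lying on the bench beside the box (left or right), carrying the plug, the ring and the cone. Origin: centre of its underside.
- neck_ring: Brass ring, 56 mm across, 20 mm high, on the board: a bystander; leave where it is.
- cone: Brass truncated cone, 50 mm across at the foot, 34 mm high, on the board: a bystander; leave where it is.
- graphite_block: Loose black block 45 x 90 x 35 mm lying in the rear half of the box: a bystander; leave where it is.
- tumbler: Glass tumbler, 74 mm across, 95 mm high: a bystander; leave where it is.
- frit_jar: Amber glass jar with a dark lid, 68 mm across, 90 mm high: a bystander; leave where it is.
- bench_brush: Wooden hand brush lying on the bench: a bystander; leave where it is.
- cork_paddle: Cork-faced wooden paddle, 240 mm long, lying on the bench: a bystander; leave where it is.
- jacks: Glassmaker's steel jacks (a long V of 12 mm bar, 200 mm), lying on the bench: a bystander; leave where it is.
There are look-alikes about, which are no part of the job. What is shaped like the plug but pink or purple is not meant.

How it is judged:
By the outcome, as a careful person would: the job done as asked, in the order asked, and still so for the second after the job is handed in, with the robot touching nothing.
It also fails if it takes over 72 s, if anything falls off the work surface, if the arm or the gripper's body presses on something with over 40 N, if the wrist force passes 120 N, or if a joint passes its speed limit or range.

## Working session

There is one attempt and no reset: what is moved stays moved. The work goes in short steps, each a Python script; the robot and the scene stay as the last script left them, time stands still between calls to the robot, and variables do not carry over. Pictures are saved under pics/ and viewed, and the job is handed in when it is done.

```bash
mkdir -p pics; ls
python3 - <<'E'
from station import robot, fingers, vision, workorder, recognise
import cv2
print(robot.current_time_s(), robot.current_tool_pos(), robot.current_eef_rot())
for n in ("scene","top"):
    im=vision.grab_frame(n); cv2.imwrite(f"pics/{n}0.png",im[:,:,::-1])
    c=vision.calibration(n); print(n,{k:(v.tolist() if hasattr(v,'tolist') else v) for k,v in c.items()})
    for l in ("mould_box","plug","work_board","lid","neck_ring","cone","tumbler","frit_jar"):
        print(l,[([round(float(x)) for x in r["rect"]],round(float(r["p"]),2)) for r in recognise(l,n)])
print(robot.current_time_s(), vision.calibration("wrist"))
E
```

```text
pics
0.0 [ 0.12726897 -0.53436758  0.24723524] [-1.79867116e+02  4.79026855e-03  1.33976862e+01]
scene {'mtx': [[471.67916708667, 0.0, 256.9461456854159], [0.0, 471.67916708667, 185.188333907117], [0.0, 0.0, 1.0]], 'extrinsics': [[0.023512357584907356, 0.9997132420099106, -0.004539029723781597, -0.002500755919205898], [-0.7837741183717233, 0.02125176677274746, 0.6206822808649081, 0.38297867342965236], [0.6206007576626275, -0.01103612971429167, 0.7840490440205267, -1.7444932539220586], [0.0, 0.0, 0.0, 1.0]]}
mould_box [([330, 183, 78, 89], 0.86)]
plug [([145, 184, 11, 19], 0.66), ([175, 158, 14, 19], 0.63), ([180, 186, 16, 23], 0.51)]
work_board [([201, 205, 74, 66], 0.92), ([332, 174, 76, 70], 0.67)]
lid [([330, 173, 85, 68], 0.96)]
neck_ring [([216, 183, 18, 16], 0.61)]
cone [([198, 213, 20, 18], 0.69)]
tumbler [([287, 259, 28, 42], 0.81), ([196, 213, 17, 20], 0.47)]
frit_jar [([226, 263, 26, 35], 0.75)]
top {'mtx': [[464.6705082121584, 0.0, 262.90959533891424], [0.0, 464.6705082121584, 191.65788287822306], [0.0, 0.0, 1.0]], 'extrinsics': [[-0.02669972625994696, -0.9996432283160471,
[... 499 characters left out ...]
 20], 0.78), ([191, 219, 87, 94], 0.47)]
cone [([329, 190, 20, 18], 0.77), ([243, 134, 29, 29], 0.23)]
tumbler [([241, 135, 27, 31], 0.68)]
frit_jar [([295, 136, 24, 29], 0.92)]
0.9 {'mtx': array([[327.98754062,   0.        , 255.60913916],
       [  0.        , 327.98754062, 194.70577545],
       [  0.        ,   0.        ,   1.        ]]), 'T_tool_cam': array([[-9.87339591e-04,  9.54247280e-01,  2.99016979e-01,
         7.73026445e-02],
       [ 9.99998806e-01,  1.29763030e-03, -8.39155609e-04,
         1.35566627e-04],
       [-1.18877545e-03,  2.99015794e-01, -9.54247422e-01,
        -1.25751564e-01],
       [ 0.00000000e+00,  0.00000000e+00,  0.00000000e+00,
         1.00000000e+00]])}
```

Run:
```python
import cv2
for n,(x,y,w,h) in (("scene",(120,110,290,190)),("top",(120,100,300,200))):
    im=cv2.imread(f"pics/{n}0.png")[y:y+h,x:x+w]
    cv2.imwrite(f"pics/{n}0z.png",cv2.resize(im,None,fx=2.6,fy=2.6,interpolation=cv2.INTER_CUBIC))
```

```text
(no output)
```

View pics/scene0z.png

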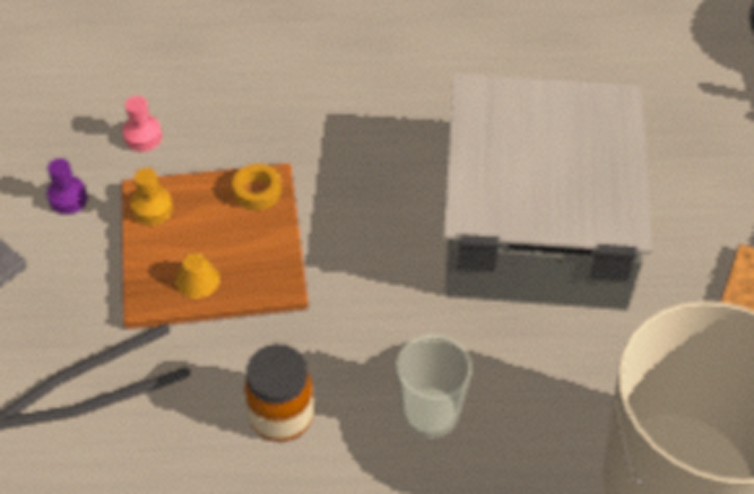

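View pics/top0z.png

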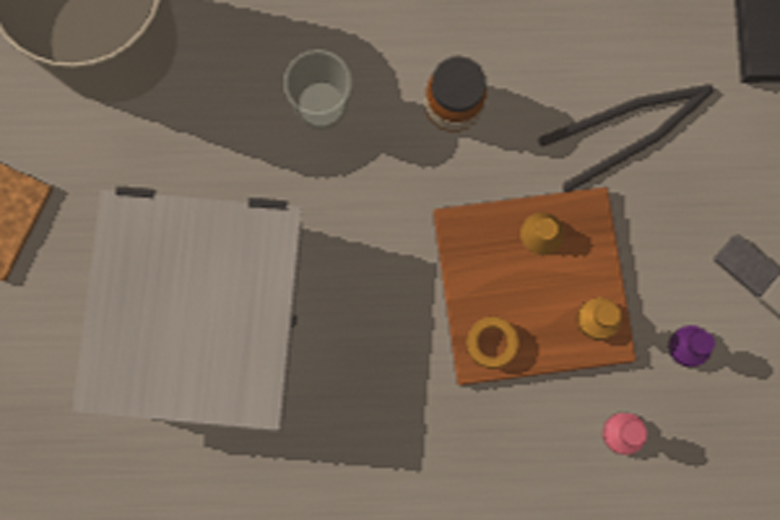

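View pics/scene0.png

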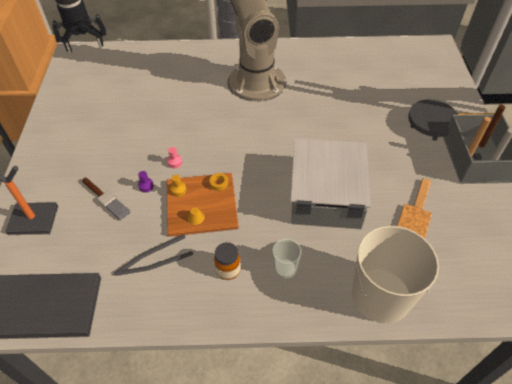

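View pics/top0.png

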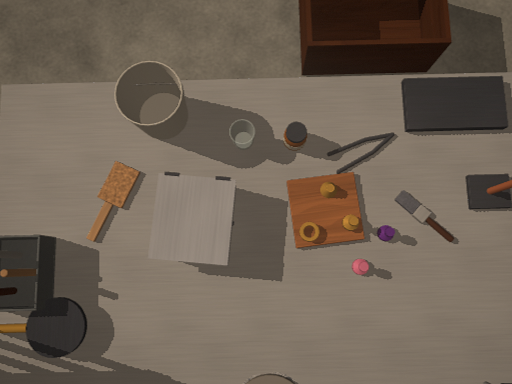

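```bash
cat > h.py <<'E'
import numpy as np, cv2
from scipy.optimize import least_squares
from station import robot, fingers, vision, workorder, recognise
def proj(n,P):
    c=vision.calibration(n); E=np.array(c["extrinsics"]); K=np.array(c["mtx"])
    q=np.atleast_2d(P)@E[:3,:3].T+E[:3,3]; q=q*[1,-1,-1]; u=q@K.T
    return u[:,:2]/u[:,2:]
def ray(n,uv):
    c=vision.calibration(n); E=np.array(c["extrinsics"]); K=np.array(c["mtx"])
    d=np.linalg.inv(K)@[uv[0],uv[1],1]; d=d*[1,-1,-1]; R=E[:3,:3]
    return -R.T@E[:3,3], R.T@d
def onz(n,uv,z):
    o,d=ray(n,uv); return o+d*(z-o[2])/d[2]
def T(): 
    return round(robot.current_time_s(),2)
def b2w(box,p):
    x,y,a=box; c,s=np.cos(a),np.sin(a)
    return np.array([x+c*p[0]-s*p[1], y+s*p[0]+c*p[1], p[2]])
E
python3 - <<'E'
from h import *
top=np.array([(148.8,258.5),(227.7,265.4),(235.8,178.8),(159.6,173.1)])  # FL FR RR RL
sc=np.array([(366.2,143.8),(295.8,139.2),(291.5,200.8),(370,204.2)])
def f(p):
    P=[b2w(p[:3],q) for q in [(-.120,.106,.114),(-.120,-.106,.114),(p[3],-.106,.114),(p[3],.106,.114)]]
    return np.concatenate([(proj("top",P)-top).ravel(),(proj("scene",P)-sc).ravel()])
r=least_squares(f,[.55,.15,0,.112]); print(r.x, np.degrees(r.x[2])); print(r.fun.round(1))
for name,uv,uvs in [("plug",(350,222),(178,184)),]:
    print([onz("top",(351,222),.018+.053), onz("scene",(176.5,179),.071)])
for n in ("top","scene"): 
    # board centre
    print(n,onz(n,(324,209) if n=="top" else (201,205),.018))
    for l,uv in (("ring",(310,232) if n=="top" else (218,182)),("cone",(328,190) if n=="top" else (196,216))): print(l,onz(n,uv,.03))
E
```

```text
[ 0.53428006  0.19481911 -0.11171312  0.11042266] -6.4006904244273315
[-1.2 -0.8 -0.7 -0.8 -0.6  0.6 -1.5 -0.1 -0.8 -1.2 -2.2 -0.9 -1.3 -0.6
  0.1  1.4]
[array([ 0.51132854, -0.24034119,  0.071     ]), array([ 0.51541711, -0.24238829,  0.071     ])]
top [ 0.5559892  -0.17419013  0.018     ]
ring [ 0.48945081 -0.129367    0.03      ]
cone [ 0.60972402 -0.18679701  0.03      ]
scene [ 0.57178668 -0.17383622  0.018     ]
ring [ 0.49681442 -0.12560708  0.03      ]
cone [ 0.61865484 -0.18445851  0.03      ]
```

Run:
```python
from h import *
box=(.5343,.1948,-.1117); by=np.degrees(box[2])
def ik(p,o): 
    r=robot.inverse_kinematics(list(map(float,p)),[float(v) for v in o]); return None if r is None else np.round(r,0).tolist()
tr=.017
def lidpt(t,th,off=0,dx=0):
    return b2w(box,(.112-t*np.cos(th)+.004*np.sin(th)+dx,0,.110+t*np.sin(th)+.004*np.cos(th)))
for yaw in (by,by+90,by-90,by+180):
    print("yaw",yaw)
    print(" press",ik(b2w(box,(-.093,0,.114+tr)),(180,0,yaw)))
    print(" place",ik(b2w(box,(-.047,0,.058)),(180,0,yaw)))
    for t in (.215,.18,.15):
      for th in (1.25,1.0,.7): print(" close",t,th,ik(lidpt(t,th,0,.03)+[0,0,tr],(180,0,yaw)), ik(lidpt(t,th,0,.03)+[0,0,tr+.08],(180,0,yaw)))
for yaw in (0,-40,-25,20,45,90,180): print("pick",yaw,ik((.513,-.241,.071),(180,0,yaw)),ik((.513,-.241,.25),(180,0,yaw)))
```

```text
yaw -6.399938571611295
 press [22.0, 32.0, -66.0, 104.0, 32.0, 65.0, -152.0]
 place [10.0, 34.0, -46.0, 103.0, 29.0, 56.0, -145.0]
 close 0.215 1.25 [10.0, 38.0, -59.0, 59.0, 32.0, 98.0, -134.0] [5.0, 38.0, -60.0, 45.0, 35.0, 109.0, -132.0]
 close 0.215 1.0 [14.0, 32.0, -59.0, 71.0, 27.0, 91.0, -137.0] [11.0, 32.0, -60.0, 59.0, 28.0, 102.0, -135.0]
 close 0.215 0.7 [12.0, 24.0, -50.0, 83.0, 19.0, 81.0, -134.0] [15.0, 25.0, -59.0, 73.0, 22.0, 93.0, -136.0]
 close 0.18 1.25 [10.0, 39.0, -57.0, 61.0, 32.0, 94.0, -134.0] [7.0, 39.0, -59.0, 49.0, 34.0, 105.0, -132.0]
 close 0.18 1.0 [13.0, 35.0, -58.0, 71.0, 29.0, 89.0, -136.0] [11.0, 34.0, -60.0, 60.0, 30.0, 100.0, -135.0]
 close 0.18 0.7 [13.0, 29.0, -52.0, 81.0, 23.0, 81.0, -136.0] [15.0, 29.0, -59.0, 72.0, 25.0, 92.0, -136.0]
 close 0.15 1.25 [10.0, 40.0, -55.0, 63.0, 32.0, 91.0, -133.0] [7.0, 40.0, -58.0, 52.0, 34.0, 102.0, -132.0]
 close 0.15 1.0 [12.0, 37.0, -56.0, 71.0, 30.0, 87.0, -136.0] [11.0, 36.0, -60.0, 61.0, 31.0, 97.0, -135.0]
 close 0.15 0.7 [12.0, 33.0, -52.0, 80.0, 26.0, 80.0, -136.0] [14.0, 33.0, -59.0, 71.0, 28.0, 91.
[... 3236 characters left out ...]
71.0, 22.0, 89.0, 47.0]
pick 0 [35.0, 30.0, -16.0, 97.0, 9.0, 55.0, -74.0] [36.0, 21.0, -17.0, 83.0, 6.0, 77.0, -71.0]
pick -40 [29.0, 29.0, -8.0, 97.0, 5.0, 54.0, -110.0] [32.0, 20.0, -11.0, 83.0, 4.0, 77.0, -110.0]
pick -25 [31.0, 29.0, -10.0, 97.0, 6.0, 54.0, -97.0] [33.0, 20.0, -13.0, 83.0, 5.0, 77.0, -95.0]
pick 20 [37.0, 30.0, -19.0, 97.0, 11.0, 55.0, -56.0] [36.0, 21.0, -17.0, 83.0, 6.0, 77.0, -52.0]
pick 45 [40.0, 31.0, -23.0, 96.0, 14.0, 56.0, -33.0] [39.0, 21.0, -21.0, 83.0, 8.0, 77.0, -28.0]
pick 90 [45.0, 32.0, -30.0, 96.0, 19.0, 57.0, 8.0] [44.0, 22.0, -29.0, 83.0, 11.0, 78.0, 15.0]
pick 180 [48.0, 33.0, -34.0, 96.0, 22.0, 57.0, 96.0] [49.0, 24.0, -37.0, 83.0, 14.0, 78.0, 102.0]
```

```bash
cat >> h.py <<'E'
box=(.5343,.1948,-.1117); BY=float(np.degrees(box[2])); DOWN=[180.0,0.0,BY+180]
def W(x,y,z): return [float(v) for v in b2w(box,(x,y,z))]
def st(m=""): print(m,T(),np.round(robot.current_tool_pos(),4),"F",np.round(robot.current_contact_force(),1))
def snap(n,name):
    im=vision.grab_frame(n); cv2.imwrite(f"pics/{name}.png",im[:,:,::-1])
E
python3 - <<'E'
from h import *
fingers.gripper_to(0.0); st("shut")
robot.move_j([-22,18,0,87,0,76,60]); st()
robot.move_to(W(-.093,0,.16),DOWN); st("above"); print(np.round(robot.current_joint_positions(),1))
snap("wrist","w1"); snap("scene","s1")
E
```

```text
shut 1.67 [ 0.1274 -0.535   0.2483] F [ 0.4 -0.5 -0. ]
 4.54 [0.5112 0.1866 0.2438] F [0.2 0.  0.3]
above 5.06 [0.4417 0.2046 0.1597] F [1.  0.7 0.4]
[-25.2  14.7  -2.  103.9   0.6  61.5  56.1]
```

View pics/s1.png

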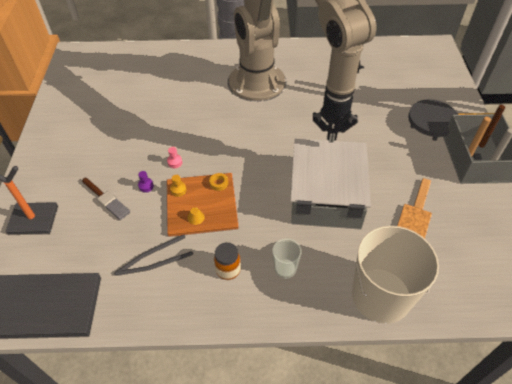

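View pics/w1.png

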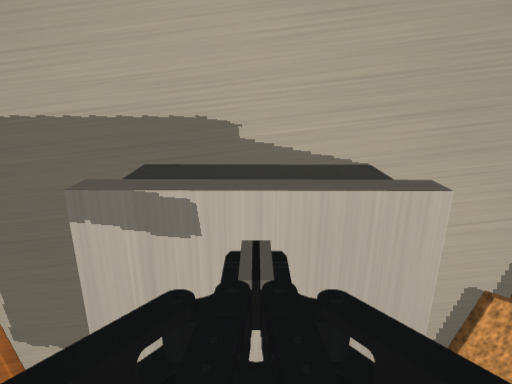

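```bash
cat >> h.py <<'E'
from scipy.spatial.transform import Rotation as Ro
def wray(uv,pos,rpy):
    c=vision.calibration("wrist"); K=np.array(c["mtx"]); M=np.array(c["T_tool_cam"])
    d=np.linalg.inv(K)@[uv[0],uv[1],1]*np.array([1,-1,-1])
    R=Ro.from_euler("xyz",rpy,degrees=True).as_matrix()
    return pos+R@M[:3,3], R@(M[:3,:3]@d)
def wz(uv,z,pos,rpy):
    o,d=wray(uv,np.array(pos),rpy); return o+d*(z-o[2])/d[2]
E
python3 - <<'E'
from h import *
p=robot.current_tool_pos();r=robot.current_eef_rot()
a=wz((67,189.5),.114,p,r);b=wz((452,190),.114,p,r); print(a,b,np.linalg.norm(a-b))
y=np.arctan2(*(a-b)[:2][::-1])
m=(a+b)/2; c=m[:2]; yaw=np.degrees(np.arctan2((b-a)[1],(b-a)[0])); print("edge dir",yaw,"mid",m, "expected",W(-.120,0,.114),W(-.12,-.106,.114),W(-.12,.106,.114))
E
```

```text
[0.40793829 0.1046306  0.114     ] [0.43244562 0.31490297 0.114     ] 0.2116957191904572
edge dir 83.35214718057307 mid [0.42019196 0.20976678 0.114     ] expected [0.4150478353597262, 0.20817614401122525, 0.114] [0.4032322414831439, 0.10283673191231675, 0.114] [0.42686342923630854, 0.31351555611013376, 0.114]
```

```bash
echo 'box=(.5377,.1957,-.1152); BY=float(np.degrees(box[2])); DOWN=[180.0,0.0,BY+180]' >> h.py
python3 - <<'E'
from h import *
robot.line_to(W(-.093,0,.145),DOWN); robot.pause(.3); st("pre")
print(robot.line_to(W(-.093,0,.105),velocity=.02,f_stop=12)); st("pressed")
robot.line_to(W(-.096,0,.14),velocity=.15); st()
robot.line_to(W(-.18,0,.17),velocity=.2); st("back")
robot.pause(.8); snap("scene","s2"); snap("top","t2")
E
```

```text
pre 5.71 [0.4456 0.2065 0.1455] F [-0.1  0.4 -1. ]
True
pressed 7.03 [0.4455 0.2064 0.1185] F [-2.9 -1.4 10.1]
 7.33 [0.4434 0.2076 0.1412] F [-0.1  0.9  3.7]
back 7.92 [0.3596 0.216  0.1696] F [ 0.3 -0.2  0.4]
```

View pics/s2.png

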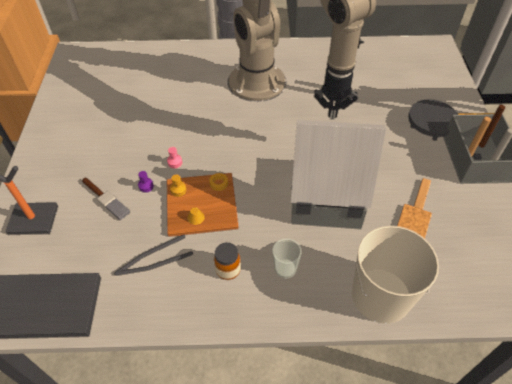

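View pics/t2.png

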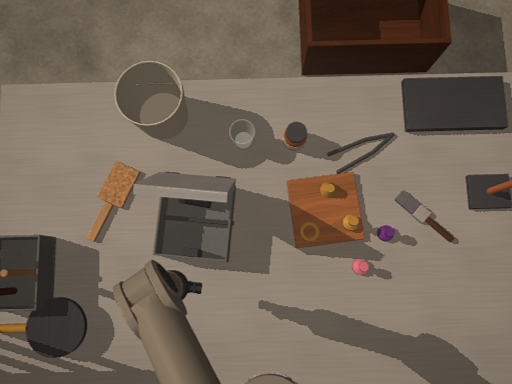

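Run:
```python
from h import *
robot.line_to(W(-.2,0,.24),velocity=.3)
fingers.gripper_to(1.0)
robot.move_to([.513,-.241,.20],[180.0,0,130]); robot.pause(.2); st(); print(np.round(robot.current_joint_positions(),1))
p=robot.current_tool_pos();r=robot.current_eef_rot()
snap("wrist","w3"); print(r,recognise("plug","wrist"))
```

```text
11.99 [ 0.5135 -0.2397  0.2001] F [-0.3  0.2  0.3]
[  1.   23.2  30.8  89.3 -12.4  70.9  74. ]
[ 1.79957360e+02 -1.75949910e-02  1.30131886e+02] [{'rect': [128.8, 116.7, 70.1, 49.5], 'p': 0.89}, {'rect': [165.8, 240.1, 53.3, 56.6], 'p': 0.86}, {'rect': [254.6, 189.8, 48.5, 60.7], 'p': 0.84}]
```

View pics/w3.png

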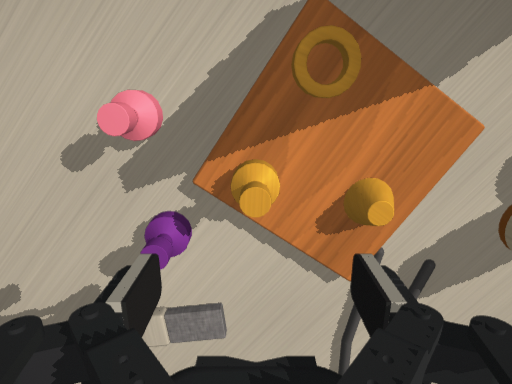

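Run:
```python
from h import *
p=robot.current_tool_pos();r=robot.current_eef_rot()
h=wz((255,199.5),.080,p,r); f=wz((255.3,186),.0365,p,r); print("head",h,"foot-top",f)
q=h.copy(); 
o=[180.0,0,130]
robot.line_to([float(q[0]),float(q[1]),.12],o,velocity=.2); 
robot.line_to([float(q[0]),float(q[1]),.069],velocity=.1,f_stop=8); st("down")
fingers.gripper_to(0.0,force=40); st("grip"); print(robot.current_finger_gap())
robot.line_to([float(q[0]),float(q[1]),.22],velocity=.15); st("up"); print(robot.current_finger_gap())
snap("wrist","w4"); snap("scene","s4")
```

```text
head [ 0.51676787 -0.24436108  0.08      ] foot-top [ 0.51780192 -0.24527245  0.0365    ]
down 13.3 [ 0.5173 -0.2448  0.0697] F [ 0.4 -0.2  0.5]
grip 13.88 [ 0.5169 -0.2445  0.0694] F [-0.7  1.   2.9]
0.2892647428116825
up 15.04 [ 0.516  -0.2439  0.2187] F [-0.1  0.1 -3.3]
0.28681962123313587
```

View pics/w4.png

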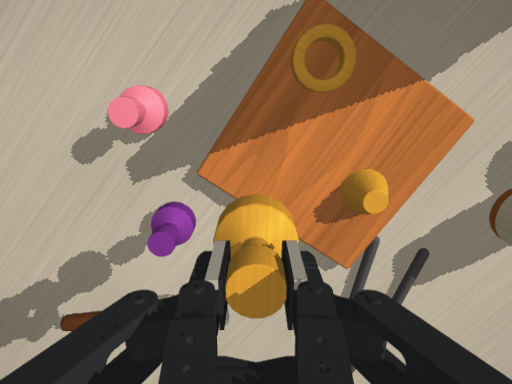

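View pics/s4.png

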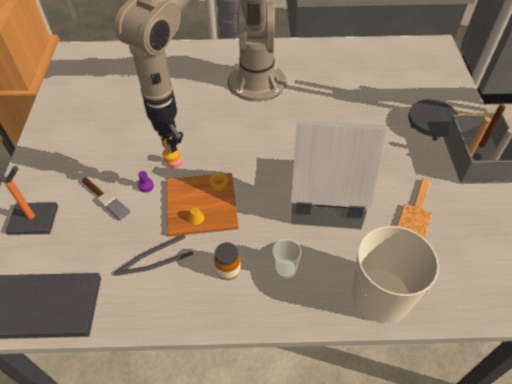

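Run:
```python
from h import *
robot.move_j([-25,5,0,105,0,70,56]); st("seed")
robot.move_to(W(-.15,0,.24),DOWN); st()
robot.line_to(W(-.047,0,.20),DOWN,velocity=.12); st("over"); print(np.round(robot.current_joint_positions(),1))
snap("scene","s5"); snap("top","t5"); snap("wrist","w5")
```

```text
seed 16.72 [0.4016 0.1662 0.2302] F [ 0.7 -0.2 -2.8]
 17.02 [0.389  0.2144 0.2403] F [ 0.4 -0.6 -2.6]
over 18.09 [0.4905 0.2015 0.2002] F [-0.2 -0.3 -3.2]
[-24.2  17.4   0.1  94.2  -0.1  68.5  59.3]
```

View pics/t5.png

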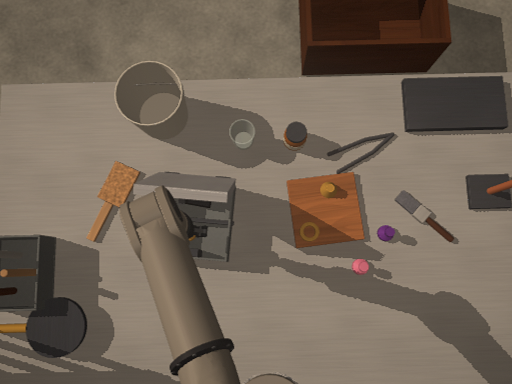

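View pics/w5.png

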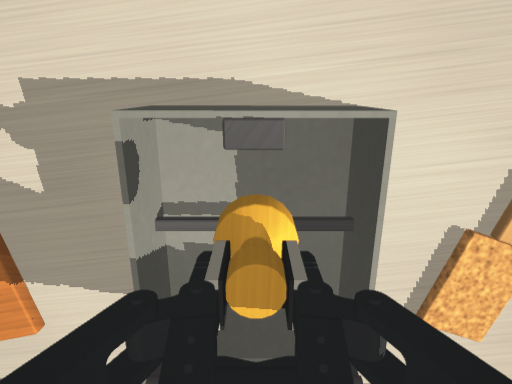

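```bash
python3 - <<'E'
from h import *
p=robot.current_tool_pos();r=robot.current_eef_rot()
def inb(w): 
    d=w[:2]-np.array(box[:2]); c,s=np.cos(box[2]),np.sin(box[2]); return np.round([c*d[0]+s*d[1],-s*d[0]+c*d[1],w[2]],4)
for uv,z in [((113,110),.09),((396,112),.09),((254,119),.06),((254,149),.005),((155,218),.005),((155,218),.03),((155,230),.005),((155,230),.02),((352,218),.02),((352,230),.005),((352,230),.02)]: print(uv,z,inb(wz(uv,z,p,r)))
E
python3 - <<'E'
import cv2
im=cv2.imread("pics/t5.png")[160:280,130:260]; cv2.imwrite("pics/t5z.png",cv2.resize(im,None,fx=5,fy=5,interpolation=cv2.INTER_CUBIC))
im=cv2.imread("pics/t2.png")[160:280,130:260]; cv2.imwrite("pics/t2z.png",cv2.resize(im,None,fx=5,fy=5,interpolation=cv2.INTER_CUBIC))
E
```

```text
(113, 110) 0.09 [-0.1109 -0.0993  0.09  ]
(396, 112) 0.09 [-0.1096  0.0985  0.09  ]
(254, 119) 0.06 [-0.1024 -0.001   0.06  ]
(254, 149) 0.005 [-0.0693 -0.0013  0.005 ]
(155, 218) 0.005 [ 0.0036 -0.1054  0.005 ]
(155, 218) 0.03 [-0.0063 -0.0972  0.03  ]
(155, 230) 0.005 [ 0.0172 -0.1066  0.005 ]
(155, 230) 0.02 [ 0.0107 -0.1016  0.02  ]
(352, 218) 0.02 [-0.0024  0.0968  0.02  ]
(352, 230) 0.005 [0.0172 0.1027 0.005 ]
(352, 230) 0.02 [0.0106 0.098  0.02  ]
```

View pics/t2z.png

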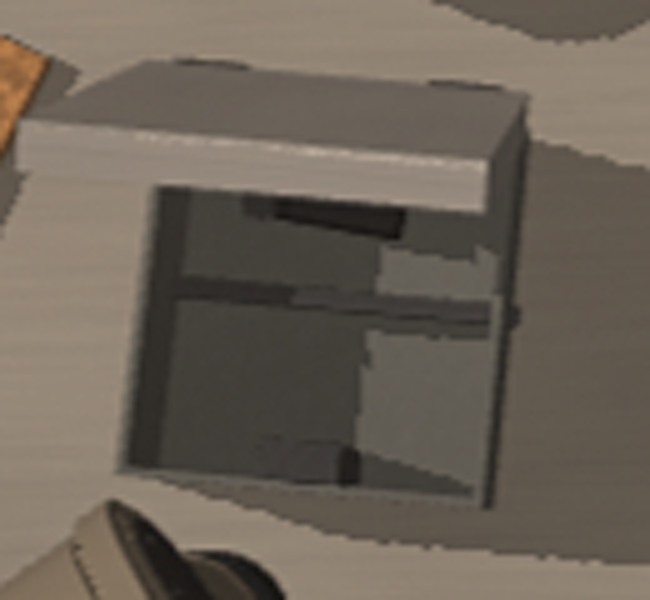

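Run:
```python
from h import *
robot.line_to(W(-.047,0,.068),DOWN,velocity=.1); robot.pause(.2); st("near")
print(robot.line_to(W(-.047,0,.052),velocity=.02,f_stop=4)); st("touch")
fingers.gripper_to(0.6); st("rel")
robot.line_to(W(-.047,0,.20),velocity=.15); st("up")
snap("wrist","w6")
robot.line_to(W(-.15,0,.25),velocity=.25)
snap("wrist","w6b");snap("top","t6"); st()
```

```text
near 19.91 [0.4914 0.2012 0.0685] F [-0.9  0.2 -3.5]
True
touch 20.5 [0.4908 0.201  0.0564] F [-0.4  0.   4.5]
rel 20.88 [0.4892 0.2003 0.0548] F [-0.1 -0.9  0. ]
up 21.99 [0.4903 0.2008 0.199 ] F [-0.2  0.3 -0.9]
 22.75 [0.3898 0.2119 0.249 ] F [-0.5 -0.3 -0.7]
```

View pics/w6.png

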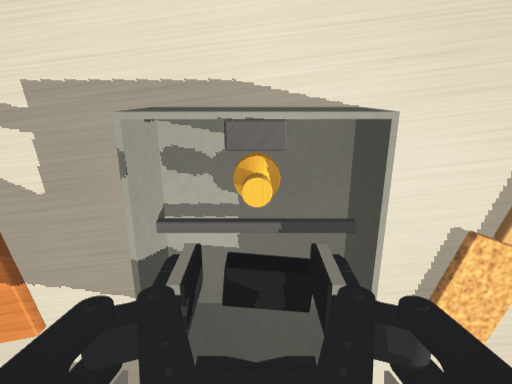

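View pics/t6.png

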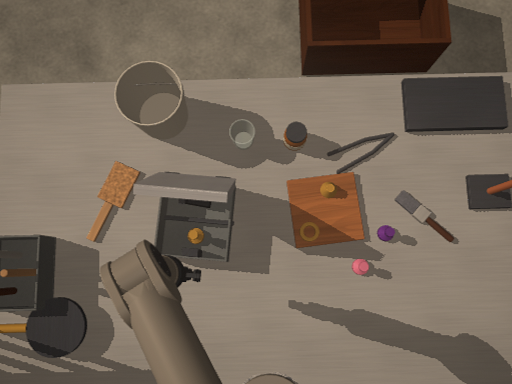

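```bash
cat >> h.py <<'E'
HW=.011
def lidtcp(t,th,gap=0):
    x=.112-t*np.cos(th)+.004*np.sin(th)+HW+gap; z=.110+t*np.sin(th)+.004*np.cos(th)+.017
    return W(x,0,z)
E
python3 - <<'E'
from h import *
fingers.gripper_to(0.0)
robot.line_to(W(-.14,0,.41),DOWN,velocity=.3); st("up")
robot.line_to(W(.09,0,.41),DOWN,velocity=.2); st("over"); print(np.round(robot.current_joint_positions(),1))
snap("scene","s7"); snap("wrist","w7")
ths=[1.25,1.0,.7,.4,.1]
print([robot.inverse_kinematics(lidtcp(.215,t),DOWN) is not None for t in ths])
E
```

```text
up 23.98 [0.3985 0.2118 0.4097] F [ 0.6  0.8 -0.3]
over 25.27 [0.6267 0.1855 0.4098] F [-0.3  0.1  0.5]
[-19.4  31.7   3.1  43.7  -1.7 104.7  66.3]
[True, True, True, True, True]
```

View pics/s7.png

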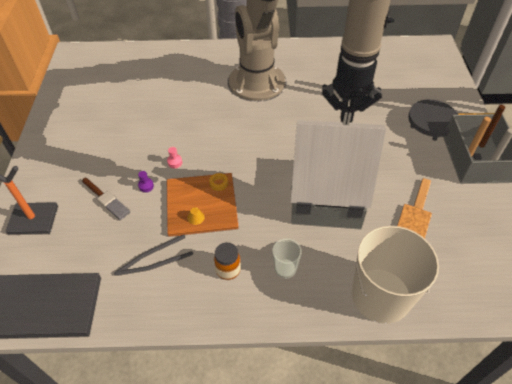

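View pics/w7.png

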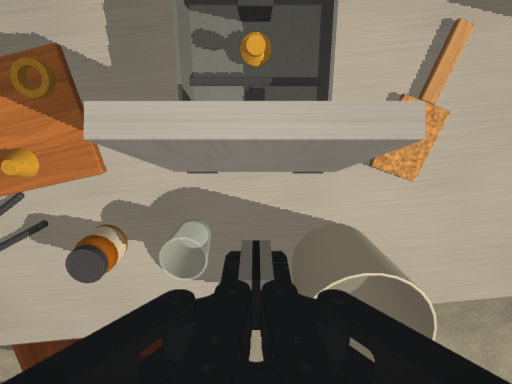

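Run:
```python
from h import *
p=robot.current_tool_pos();r=robot.current_eef_rot()
def inb(w): 
    d=w[:2]-np.array(box[:2]); c,s=np.cos(box[2]),np.sin(box[2]); return np.round([c*d[0]+s*d[1],-s*d[0]+c*d[1],w[2]],4)
print(inb(wz((84,139),.331,p,r)),inb(wz((425,139),.331,p,r)))
robot.line_to(lidtcp(.215,1.25,.02),DOWN,velocity=.1); st("behind")
ok=robot.line_to(lidtcp(.215,1.25,-.015),velocity=.03,f_stop=2.0); st(ok)
print(inb(robot.current_tool_pos()), "expected contact x", .112-.215*np.cos(1.25)+.004*np.sin(1.25)+HW)
```

```text
[ 0.0418 -0.1068  0.331 ] [0.0418 0.1057 0.331 ]
behind 26.31 [0.6165 0.1867 0.3333] F [-0.7  0.2 -0.4]
True 27.1 [0.5929 0.1894 0.3325] F [ 1.2 -0.5  3.2]
[5.560e-02 1.000e-04 3.325e-01] expected contact x 0.05900163056243958
```

Run:
```python
from h import *
for th in np.arange(1.15,.05,-.12):
    hit=robot.line_to(lidtcp(.215,th,-.002),velocity=.08,f_stop=9)
    f=robot.current_contact_force(); print(round(th,2),T(),hit,np.round(f,1))
    if hit: break
else:
    hit=robot.line_to(lidtcp(.215,.06),velocity=.06,f_stop=9); st(hit)
snap("wrist","w8"); snap("scene","s8"); snap("top","t8")
```

```text
1.15 27.49 False [1.7 0.8 3.5]
1.03 27.97 False [ 1.3 -0.4  2.3]
0.91 28.44 False [ 1.4 -1.1  1.6]
0.79 28.92 False [ 1.2 -0.9  2.4]
0.67 29.39 False [ 0.6 -0.4  2.6]
0.55 29.87 False [ 0.3 -0.6  2.5]
0.43 30.34 False [ 0.6 -0.2  2.9]
0.31 30.82 False [0.7 0.2 3.1]
0.19 31.29 False [ 0.  -0.1  3.1]
0.07 31.77 False [0.4 0.1 3.4]
False 32.02 [0.4461 0.2064 0.1439] F [-0.9 -0.2  3.9]
```

View pics/w8.png

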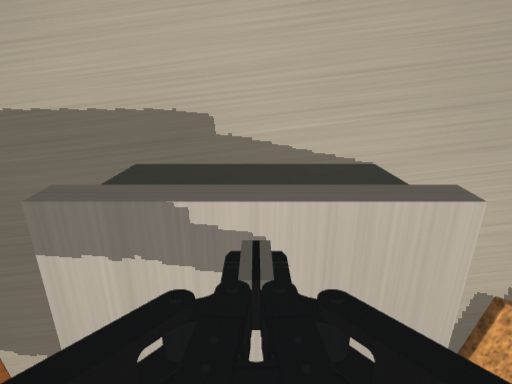

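View pics/s8.png

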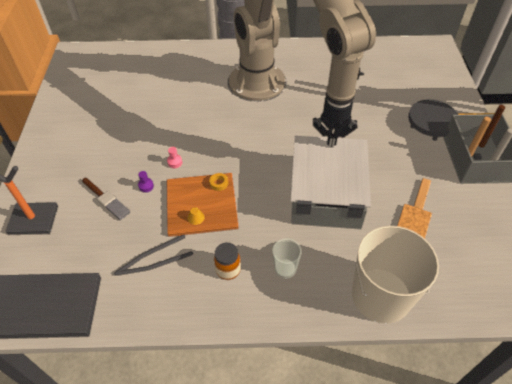

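Run:
```python
from h import *
print(robot.line_to(W(-.093,0,.105),velocity=.02,f_stop=9.5)); st("pressed")
robot.line_to(W(-.093,0,.136),velocity=.06); st("lift")
robot.line_to(W(-.093,0,.16),velocity=.06); robot.pause(.3); st("clear")
snap("wrist","w9"); snap("scene","s9")
```

```text
True
pressed 33.39 [0.4464 0.2064 0.1202] F [-1.4 -1.   9.2]
lift 33.82 [0.4455 0.206  0.1359] F [ 0.1  0.1 -0.1]
clear 34.67 [0.4451 0.2063 0.1597] F [ 0.5 -0.2  0.5]
```

View pics/w9.png

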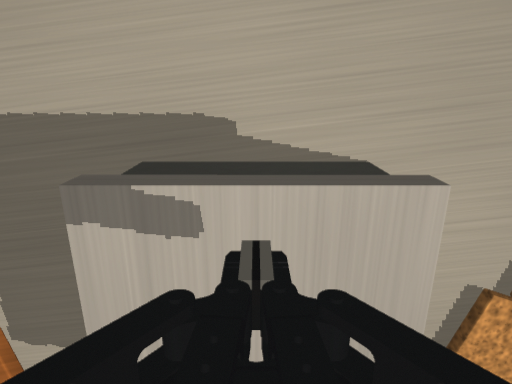

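Run:
```python
from h import *
robot.line_to(W(-.18,0,.24),velocity=.2); robot.pause(1.0); st()
snap("top","t10"); snap("scene","s10")
```

```text
36.51 [0.3589 0.2164 0.24  ] F [ 0.   0.9 -0.3]
```

View pics/t10.png

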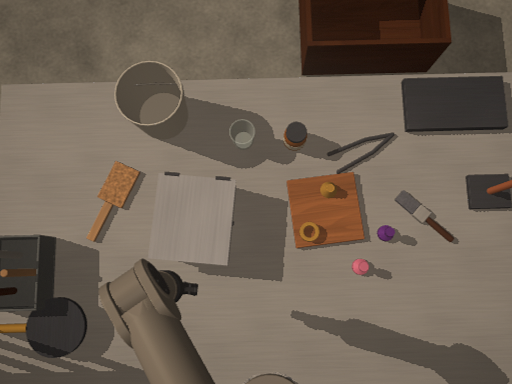

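View pics/s10.png

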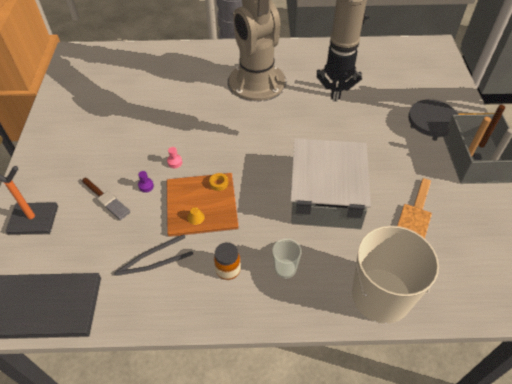

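The lid is shut with the arm clear (top view, lid spanning about 150–236, 173–265). The ring (310,232), cone (328,190) and other bystanders are where they were.

Run:
```python
from h import *
print(workorder.close_job(), T())
```

```text
the job is handed in; nothing more can be done
the job is handed in; nothing more can be done
```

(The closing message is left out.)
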